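# Sweep the loose jar caps into the wash tub

### The job

Three loose white screw caps lie on the raised deck of the jar-filling station. Push each of them with your fingertips across the deck and off its open edge, so that all three drop into the white wash tub in front; do not pick any cap up. The little amber jar and the metal screw band standing on the deck must stay where they are, so steer the caps past them.

Things in the scene. Friction and masses are not known exactly. Their poses are not given: they have to be found in the camera images.
- deck: Filling station, fixed: a grey raised deck, a white open tub along its side nearest the robot. Origin on the table under the deck's centre; z up, -x points across the deck to the tub, y along the tub edge. Deck top level, 45 mm above the table, x = -130 to +130 mm; a rim 15 mm high stands on it on three sides (inner faces x = +120 mm, y = +-175 mm).
- deck_edge (a point): Middle of the deck's open edge beside the tub (deck x = -130 mm, y = 0, 45 mm above the table); the edge runs along the deck's y and has no lip. Caps pushed over it drop into the tub.
- tub_floor (a point): Centre of the white tub's floor, 6 mm above the table (deck x = -187 mm, y = 0). Inside, the tub runs from the deck's edge to deck x = -244 mm and over y = +-179 mm; its walls end 38 mm above the table. Fixed to the deck.
- cap0_mid (a point): Centre of a loose white plastic screw cap, a plain disc of 42 mm diameter and 12 mm height lying flat on the deck (this point is 6 mm above the deck); about 20 g; slides, does not roll while flat. The three caps are alike, and start on the far half of the deck.
- cap1_mid (a point): Centre of a loose white plastic screw cap, a plain disc of 42 mm diameter and 12 mm height lying flat on the deck (this point is 6 mm above the deck); about 20 g; slides, does not roll while flat. The three caps are alike, and start on the far half of the deck.
- cap2_mid (a point): Centre of a loose white plastic screw cap, a plain disc of 42 mm diameter and 12 mm height lying flat on the deck (this point is 6 mm above the deck); about 20 g; slides, does not roll while flat. The three caps are alike, and start on the far half of the deck.
- cap0: The same cap as point cap0_mid; this origin is the centre of its underside, z along the disc's axis.
- cap1: The same cap as point cap1_mid; this origin is the centre of its underside, z along the disc's axis.
- cap2: The same cap as point cap2_mid; this origin is the centre of its underside, z along the disc's axis.
- jar: Small amber glass jar with a cap on it, 44 mm diameter, 50 mm high, loose, standing on the tub half of the deck. Origin: centre of its underside. Not to be disturbed.
- band: Aluminium screw band: an open ring of 54 mm outer diameter, 44 mm inner diameter, 15 mm high, loose, lying flat on the tub half of the deck. Origin: centre of its underside. Not to be disturbed.
There are look-alikes about, which are no part of the job. What is shaped like the cap0 but black or turquoise is not meant. Leave any blue or purple look-alike of the cap1 alone.

How it is judged:
At the end, for the whole second after the job is handed in: All three caps lie at rest in the tub, each centre past the deck's edge, inside the tub's outline and less than 40 mm above the table; jar and screw band stand upright (within 0.2 rad) within 15 mm of where they began (x of cap0_mid in the frame of deck between -0.245 and -0.133 m and y of cap0_mid in the frame of deck between -0.18 and 0.18 m and height (world z) of each of cap0_mid, cap1_mid, cap2_mid below 0.04 m and linear speed of each of cap0, cap1, cap2 below 0.03 m/s and x of cap1_mid in the frame of deck between -0.245 and -0.133 m and y of cap1_mid in the frame of deck between -0.18 and 0.18 m and x of cap2_mid in the frame of deck between -0.245 and -0.133 m and y of cap2_mid in the frame of deck between -0.18 and 0.18 m and distance of each of jar, band from where it was at the start of the episode below 0.015 m and angle between each of jar, band's own z axis and vertical below 0.2 rad); the robot touches nothing.
It fails at once if a cap is picked up (its centre raised more than 15 mm from where it lies on the deck) (height (world z) of any of cap0_mid, cap1_mid, cap2_mid above 0.067 m).
It fails at once if the jar or the screw band on the deck is shifted by more than 15 mm or tipped (distance of any of jar, band from where it was at the start of the episode above 0.015 m or angle between any of jar, band's own z axis and vertical above 0.35 rad).
It also fails if it takes over 72 s, if anything falls off the work surface, if the arm or the gripper's body presses on something with over 40 N, if the wrist force passes 120 N, or if a joint passes its speed limit or range.

### The arm

A 6-joint arm with a two-finger parallel gripper is mounted at the origin on the work surface. World frame = base frame: x ahead of the robot, y to its left, z up, the work surface at z = 0. Lengths are in m, angles in rad, forces in N, time in s.
With the tool pointing down it reaches from about 0.3 to 0.875 m from the base axis. Payload 6.4 kg.
Tool frame: the origin (TCP) lies at the centre of the arm's flange, where the gripper is bolted on; the fingertips stand 166 mm ahead of it and the grasp point (between the pads) lies 147 mm ahead of it (r.nose_length is the distance from the TCP to the fingertips, in m); z points along the fingers, y is the line along which they close (so a half turn about z gives the same grasp; the last joint's range is limited). The gripper opens to 88 mm and grips with 3 to 60 N. Pads are 18 mm wide; open, the fingers measure 123 mm over their backs; the gripper's body (75 mm by 187 mm) begins 45 mm behind the grasp point.
Start: joints at [0.955, 0.181, 1.607, -0, 1.354, -0.206], TCP at [0.229, 0.527, 0.405] pointing down, gripper open.
Joint ranges: [-2.99, 2.99], [-0.89, 2.07], [0.3, 2.58], [-1.14, 4.28], [0, 2.63], [-3.12, 3.12]. Speed limits (rad/s): [2.57, 2.57, 3.01, 3.14, 3.14, 3.14].

### API

Orientations are given as [roll, pitch, yaw] about the fixed x, y, z axes, in that order (R = Rz(yaw) Ry(pitch) Rx(roll)).
In Python, from bench import sensors, optics, r, models gives the robot as it stands.
- The arm moves only by the shell command python3 -m inch 'ROWS'. ROWS is JSON, a list of rows, each a list of 3 entries, a list of its own where there are three numbers: the shift along the tool's x, y, z each as a share of 0.8 m, from -1 to 1, then the turn, a rotation vector about the tool's x, y, z each as a share of 45 degrees, from -1 to 1, then the closure, from -1 (fully open) to 1 (shut). In form: [[[x, y, z], [rx, ry, rz], hand], ...]. A call has 1 to 20 rows; each row is the pose to reach, as a shift and turn from the pose commanded when the call began, along the tool's axes at that moment; what a row does not reach only later rows make up. A row lasts 1/8 s, in which the tool goes at most 62.5 mm and 10.7 degrees, less where a joint would pass 70% of its speed; a pose out of reach is approached as far as the arm can. A call with a number of a shift or a turn outside -1 to 1 is refused whole. A call with a gripper value outside its range is refused whole. The fingers move at their own pace and stop on an object; the grip force is fixed at half the most. Time passes only in rows, so rows that repeat a pose let the fingers close. It gives the time, the measured TCP pose, the force, the opening and the grip force at its end, in the units of the state.
- sensors.state(): the state, without advancing time (a new reading comes with each control period).
- optics.read_camera(name): name is "side" or "top" or "wrist"; returns a dict with "pixels" (400x640x3 uint8, red, green, blue), "mtx" (3x3 intrinsics, pixels), "origin" and "rotation" of the camera in the world. Camera axes: x right, y down, z forward; pixel columns grow to the right and rows downward; lengths in m; the calibration is good to about 2 mm. A picture is of the moment at which its call begins. There is no depth.
- r.sign_off(): hands the job in; it is judged then, once.
Trained networks look in the newest picture that a camera, given by its name, has taken for a name from the list of things; names that differ only in an ending like _2 or _b are one class to them, and where a whole thing is asked for, a point or a joint stands for the part that bears it (a point fixed in the world has none). Each returns a list of dicts, best first, with "conf" (0 to 1); they miss things now and then, are a little off and sometimes report something else, mostly with a low value. They report only what shows in the picture. A call takes as long as a camera call. They do not tell look-alikes from the thing itself.
- models.masks_of(camera, query): "region" (400x640 bool, what is visible of it) and "rect" ([left, top, width, height] in pixels, round what is visible of it).
The state is a dict: "time_s": time; "joints": joint angles; "dq": joint speeds; "joint_efforts": joint torques, N m; "position": TCP position; "ee_rot": TCP orientation; "contact_force": force on the tool from outside, world axes, zero at the start; "torque": the same for the moment, N m; "width": finger opening in m; "finger_force": force on a finger pad.
Only numpy, scipy, OpenCV 4.12 (cv2) and the standard library are available. Lean on these libraries where they do the work, as an engineer would, in place of code of your own. Each camera call takes 0.05 s, during which the arm holds its last target. There are 200 camera calls.

## Working session

There is one attempt and no reset: what is moved stays moved. The work goes in short steps, Python scripts to look and compute and a shell command to move; the robot and the scene stay as the last step left them, time stands still between calls to the robot, and variables do not carry over. Pictures are saved under pics/ and viewed, at most 10 in all, crops included, and the job is handed in when it is done.

```bash
mkdir -p pics
cat > h.py <<'E'
import numpy as np, cv2
from bench import sensors, optics, r, models
def ray(c,u,v,z):
    K=np.array(c["mtx"]);R=np.array(c["rotation"]);o=np.array(c["origin"])
    d=R@np.linalg.solve(K,[u,v,1.]);return (o+d*(z-o[2])/d[2]).round(4)
E
python3 - <<'E'
from h import *
s=sensors.state();print(s)
for n in("top","side"):
    c=optics.read_camera(n);cv2.imwrite(f"pics/{n}0.png",c["pixels"][...,::-1]);print(n,c["origin"],c["rotation"])
    for q,z in(("cap0",.057),("jar",.095),("band",.06),("deck",.045)):
        for m in models.masks_of(n,q):
            ys,xs=np.nonzero(m["region"]);print(q,round(m["conf"],2),m["rect"],ray(c,xs.mean(),ys.mean(),z)[:2],c["pixels"][m["region"]].mean(0).round())
E
```

```text
{'time_s': 0.0, 'joints': array([ 9.54688093e-01,  1.81541469e-01,  1.60800408e+00, -3.26855716e-05,
        1.35380259e+00, -2.06338990e-01]), 'dq': array([ 0.00065745, -0.00190537, -0.00130438, -0.00066385,  0.00275995,
       -0.00106828]), 'joint_efforts': array([-2.39591109e-04, -4.33897984e+01, -3.41829193e+01,  7.02154473e-02,
        3.88529606e-02, -1.16957794e-04]), 'position': array([0.22893732, 0.52718136, 0.40381154]), 'ee_rot': array([-3.13986787e+00, -3.28430990e-04,  2.73183019e+00]), 'contact_force': array([-0.73893608, -0.33992475,  0.00746398]), 'torque': array([ 0.00490024,  0.00235353, -0.02977406]), 'finger_force': 0.0, 'width': 0.08776397440919059}
top [0.43407238 0.02978645 1.05044959] [-3.00184277  0.02156151 -1.59892008]Traceback (most recent call last):
  File "<stdin>", line 7, in <module>
  File "h.py", line 5, in ray
    d=R@np.linalg.solve(K,[u,v,1.]);return (o+d*(z-o[2])/d[2]).round(4)
                                                         ~^^^
IndexError: invalid index to scalar variable.
```

View pics/top0.png

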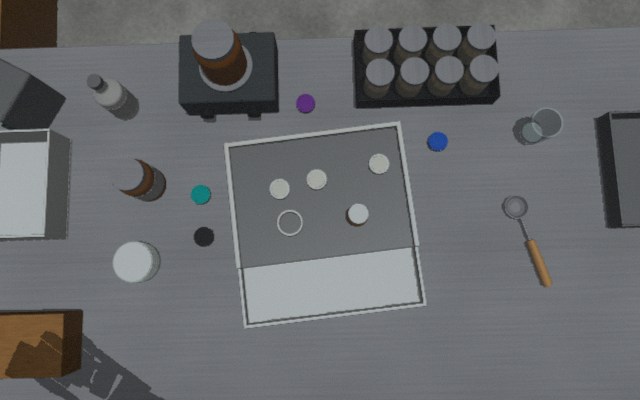

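The top view shows the white caps at about (279,189), (317,179) and (379,164), the band at (290,222), the jar at (358,214), and the deck edge running from (240,267) to (416,247). The camera rotation comes as roll/pitch/yaw, so my ray code needs fixing.

```bash
cat > h.py <<'E'
import numpy as np, cv2
from scipy.spatial.transform import Rotation as Ro
from bench import sensors, optics, r, models
def ray(c,u,v,z):
    K=np.array(c["mtx"]);R=Ro.from_euler('xyz',c["rotation"]).as_matrix();o=np.array(c["origin"])
    d=R@np.linalg.solve(K,[u,v,1.]);return (o+d*(z-o[2])/d[2]).round(4)
def find(n,qs=(("cap0",.055),("jar",.08),("band",.055))):
    c=optics.read_camera(n)
    for q,z in qs:
        for m in models.masks_of(n,q):
            if m["conf"]<.2: continue
            ys,xs=np.nonzero(m["region"]);print(q,round(m["conf"],2),m["rect"],(xs.mean().round(1),ys.mean().round(1)),ray(c,xs.mean(),ys.mean(),z)[:2],c["pixels"][m["region"]].mean(0).round())
    return c
E
python3 - <<'E'
from h import *
c=find("top")
print("rim outer corners z.06")
for u,v in((226,144),(399,123)):print(ray(c,u,v,.06))
print("edge");
for u,v in((240,267),(416,247)):print(ray(c,u,v,.045))
print("tub z.038")
for u,v in((246,326),(425,305)):print(ray(c,u,v,.038))
c=find("side");cv2.imwrite("pics/side0.png",c["pixels"][...,::-1])
E
```

```text
cap0 0.89 [371.3, 155.6, 16.3, 16.8] (np.float64(378.1), np.float64(163.8)) [ 0.642  -0.0868] [156. 161. 156.]
cap0 0.88 [189.7, 186.6, 24.2, 15.8] (np.float64(200.3), np.float64(194.2)) [0.5902 0.2805] [ 24. 119. 117.]
cap0 0.8 [193.0, 226.6, 20.6, 21.7] (np.float64(203.1), np.float64(236.6)) [0.5031 0.2744] [44. 45. 47.]
cap0 0.7 [303.0, 170.1, 23.3, 19.3] (np.float64(316.0), np.float64(179.3)) [0.6137 0.0418] [152. 156. 152.]
cap0 0.68 [428.1, 134.4, 20.3, 17.0] (np.float64(437.2), np.float64(141.3)) [ 0.6854 -0.2107] [ 40.  71. 137.]
cap0 0.6 [271.2, 180.8, 17.5, 18.9] (np.float64(279.0), np.float64(189.1)) [0.5959 0.1182] [151. 156. 152.]
cap0 0.57 [294.8, 95.3, 22.2, 18.4] (np.float64(304.9), np.float64(103.9)) [0.7752 0.0605] [ 85.  51. 111.]
jar 0.6 [345.4, 202.9, 22.9, 24.2] (np.float64(356.4), np.float64(214.8)) [ 0.5354 -0.0364] [142. 145. 145.]
band 0.77 [272.7, 209.6, 31.1, 16.1] (np.float64(284.8), np.float64(220.4)) [0.531  0.1076] [143. 147. 146.]
rim outer corners z.06
[0.693  0.2261 0.06  ]
[ 0.7255 -0.1333  0.06  ]
edge
[0.4398 0.2014 0.045 ]
[ 0.4699 -0.1565  0.04
[... 454 characters left out ...]
oat64(299.9)) [ 0.6728 -0.2387] [ 54.  90. 167.]
cap0 0.59 [315.0, 199.5, 21.7, 16.7] (np.float64(323.9), np.float64(205.7)) [0.6115 0.0376] [193. 193. 185.]
cap0 0.58 [224.0, 160.5, 21.6, 13.5] (np.float64(231.4), np.float64(166.7)) [0.4942 0.2353] [43. 43. 44.]
cap0 0.53 [289.7, 176.3, 23.1, 16.3] (np.float64(298.6), np.float64(184.9)) [0.5944 0.1133] [189. 190. 182.]
cap0 0.49 [259.2, 193.8, 25.5, 21.0] (np.float64(273.0), np.float64(203.4)) [0.5265 0.095 ] [148. 148. 143.]
jar 0.96 [298.6, 227.3, 21.8, 34.6] (np.float64(309.5), np.float64(244.7)) [ 0.5336 -0.046 ] [160. 150. 139.]
band 0.61 [257.0, 190.6, 27.6, 26.4] (np.float64(272.1), np.float64(204.8)) [0.5234 0.0927] [145. 144. 140.]
```

View pics/side0.png

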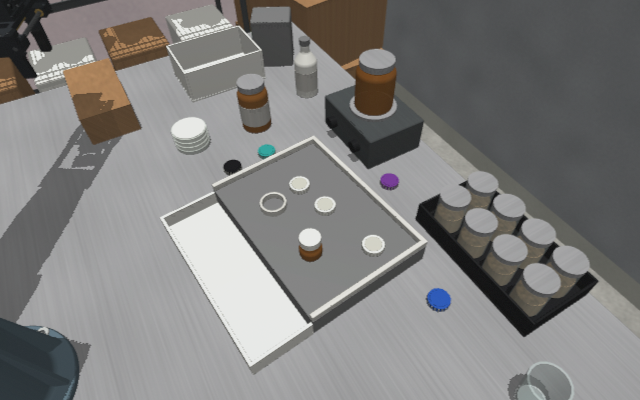

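Top and side views agree within a few mm. The deck yaw is about 0.084 rad with its origin near (0.5855, 0.034). In the deck frame:

| Item | Position (mm) |
|---|---|
| Cap A | (45, -126) |
| Cap B | (27, 4) |
| Cap C | (16, 81) |
| Jar | (-56, -70) |
| Band | (-53, 67) |

Plan: cradle each cap between two fingertips about 24 mm apart. I'll push B and A straight off the edge, and move C to y≈135 mm first to clear the band.

```bash
cat >> h.py <<'E'
O=np.array([.5855,.034]);Y=.084
def dk(p): d=np.array(p[:2])-O; return np.array([np.cos(Y)*d[0]+np.sin(Y)*d[1],-np.sin(Y)*d[0]+np.cos(Y)*d[1]])
def st():
    s=sensors.state();print("t",round(s["time_s"],2),"deck mm",(dk(s["position"])*1e3).round(1),"tip z mm",round((s["position"][2]-r.nose_length)*1e3,1),"yaw-deck",round(s["ee_rot"][2]-Y,3),"w",s["width"].round(3),"F",np.round(s["contact_force"],1),"rpy",s["ee_rot"].round(4))
E
python3 -m inch '[[[-0.727,-0.345,0],[0,0,-0.629],0.45],[[-0.727,-0.345,0],[0,0,-0.629],0.45],[[-0.727,-0.345,0],[0,0,-0.629],0.45],[[-0.727,-0.345,0],[0,0,-0.629],0.45],[[-0.727,-0.345,0],[0,0,-0.629],0.45],[[-0.727,-0.345,0],[0,0,-0.629],0.45],[[-0.727,-0.345,0],[0,0,-0.629],0.45],[[-0.727,-0.345,0],[0,0,-0.629],0.45],[[-0.727,-0.345,0],[0,0,-0.629],0.45],[[-0.727,-0.345,0],[0,0,-0.629],0.45],[[-0.727,-0.345,0],[0,0,-0.629],0.45],[[-0.727,-0.345,0],[0,0,-0.629],0.45],[[-0.727,-0.345,0],[0,0,-0.629],0.45],[[-0.727,-0.345,0],[0,0,-0.629],0.45],[[-0.727,-0.345,0.125],[0,0,-0.629],0.45],[[-0.727,-0.345,0.125],[0,0,-0.629],0.45],[[-0.727,-0.345,0.125],[0,0,-0.629],0.45]]'
python3 -c "
from h import *
st()
c=find('wrist');cv2.imwrite('pics/w1.png',c['pixels'][...,::-1])"
```

```text
time_s: 2.62
position: [0.6507, 0.0438, 0.3014]
ee_rot: [3.14, -0.007, -3.056]
contact_force: [-0.8, 0.5, -0.2]
width: 0.0241
finger_force: 0.0Traceback (most recent call last):
  File "<string>", line 3, in <module>
    st()
    ~~^^
  File "h.py", line 17, in st
    s=sensors.state();print("t",round(s["time_s"],2),"deck mm",(dk(s["position"])*1e3).round(1),"tip z mm",round((s["position"][2]-r.nose_length)*1e3,1),"yaw-deck",round(s["ee_rot"][2]-Y,3),"w",s["width"].round(3),"F",np.round(s["contact_force"],1),"rpy",s["ee_rot"].round(4))
                                                                                                                                                                                                  ^^^^^^^^^^^^^^^^
AttributeError: 'float' object has no attribute 'round'
```

```bash
sed -i 's/s\["width"\].round(3)/round(s["width"],3)/' h.py
python3 -c "
from h import *
st()
c=find('wrist');cv2.imwrite('pics/w1.png',c['pixels'][...,::-1])"
```

```text
t 2.62 deck mm [65.8  4.3] tip z mm 135.4 yaw-deck -3.14 w 0.024 F [-0.8  0.5 -0.2] rpy [ 3.1401 -0.007  -3.056 ]
cap0 0.96 [541.9, 138.6, 54.2, 44.5] (np.float64(569.3), np.float64(160.3)) [0.5947 0.2469] [ 69. 159. 154.]
cap0 0.91 [301.1, 313.3, 38.4, 19.0] (np.float64(320.0), np.float64(319.2)) [0.7657 0.0576] [136.  81. 164.]
cap0 0.85 [563.4, 32.3, 63.3, 54.4] (np.float64(594.9), np.float64(59.5)) [0.5197 0.2409] [41. 41. 42.]
cap0 0.83 [383.1, 124.4, 56.4, 51.2] (np.float64(410.9), np.float64(149.0)) [0.5968 0.1161] [207. 207. 201.]
cap0 0.73 [135.8, 158.1, 54.1, 49.6] (np.float64(161.2), np.float64(182.7)) [ 0.6424 -0.0868] [201. 201. 195.]
cap0 0.63 [291.2, 135.3, 47.2, 57.8] (np.float64(316.1), np.float64(162.7)) [0.6145 0.0407] [174. 174. 168.]
cap0 0.57 [33.5, 193.5, 50.0, 40.7] (np.float64(58.3), np.float64(213.9)) [ 0.6778 -0.1769] [ 69. 102. 167.]
jar 0.96 [159.3, 0.0, 89.4, 84.7] (np.float64(204.2), np.float64(41.1)) [ 0.5378 -0.0392] [190. 187. 182.]
band 0.89 [362.7, 13.2, 80.3, 78.4] (np.float64(405.1), np.float64(48.6)) [0.5248 0.0988] [133. 132. 128.]
band 0.63 [294.1, 135.7, 45.7, 53.9] (np.float64(316.4), np.float64(162.4)) [0.6143 0.0409] [173. 173. 167.]
```

View pics/w1.png

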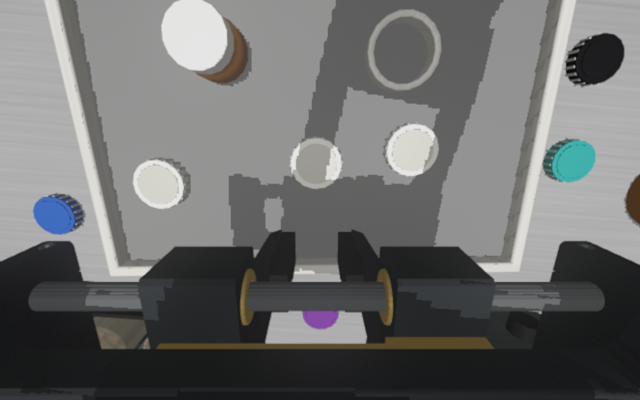

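The wrist view confirms cap B at (316,162) between the fingers, A at (161,183), C at (411,149), the jar at (204,41) and the band at (405,49). Positions match. Lowering behind B.

```bash
python3 -m inch '[[[-0.004,0.002,0.04],[0,0,0],0.45],[[-0.004,0.002,0.08],[0,0,0],0.45],[[-0.004,0.002,0.1],[0,0,0],0.45],[[-0.004,0.002,0.107],[0,0,0],0.45],[[-0.004,0.002,0.107],[0,0,0],0.45],[[-0.004,0.002,0.107],[0,0,0],0.45]]' | tail -1
python3 -c "
from h import *
st()"
```

```text
finger_force: 0.0
t 3.58 deck mm [71.4  4.4] tip z mm 54.6 yaw-deck -3.141 w 0.024 F [ 0.5 -0.3  0.3] rpy [-3.1411e+00  2.4000e-03 -3.0573e+00]
```

```bash
python3 -m inch '[[[0,0,0.006],[0,0,0],0.45],[[0.01,0,0.006],[0,0,0],0.45],[[0.025,-0.002,0.006],[0,0,0],0.45],[[0.04,-0.004,0.006],[0,0,0],0.45],[[0.055,-0.006,0.006],[0,0,0],0.45],[[0.07,-0.008,0.006],[0,0,0],0.45],[[0.085,-0.009,0.006],[0,0,0],0.45],[[0.1,-0.01,0.006],[0,0,0],0.45],[[0.115,-0.01,0.006],[0,0,0],0.45],[[0.13,-0.01,0.006],[0,0,0],0.45]]' | tail -1
python3 -c "
from h import *
st()
c=find('top');cv2.imwrite('pics/t2.png',c['pixels'][100:340,180:460,::-1])"
```

```text
finger_force: 0.1
t 4.83 deck mm [-34.   -3.5] tip z mm 48.4 yaw-deck -3.141 w 0.024 F [-0.2 -0.1  0.2] rpy [-3.1415e+00  1.0000e-04 -3.0573e+00]
cap0 0.9 [190.1, 226.2, 27.0, 19.3] (np.float64(203.4), np.float64(236.5)) [0.5032 0.2738] [49. 51. 53.]
cap0 0.72 [430.9, 132.0, 16.5, 19.0] (np.float64(436.8), np.float64(141.5)) [ 0.685  -0.2098] [ 43.  78. 154.]
cap0 0.71 [294.8, 95.0, 20.2, 20.2] (np.float64(304.7), np.float64(103.3)) [0.7764 0.061 ] [ 96.  57. 126.]
cap0 0.66 [314.5, 217.2, 21.8, 17.2] (np.float64(325.3), np.float64(225.2)) [0.5188 0.0258] [118. 122. 119.]
cap0 0.57 [269.8, 181.9, 8.6, 10.6] (np.float64(271.9), np.float64(186.3)) [0.6021 0.1329] [162. 167. 165.]
cap0 0.57 [189.5, 186.0, 21.0, 16.1] (np.float64(199.9), np.float64(194.4)) [0.5899 0.2813] [ 30. 132. 130.]
band 0.63 [288.3, 210.6, 15.1, 19.5] (np.float64(298.2), np.float64(225.9)) [0.519  0.0806] [128. 132. 132.]
```

View pics/t2.png

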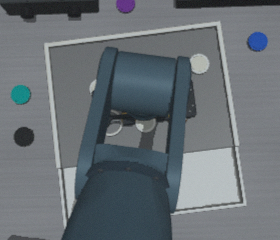

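The top view shows the arm over the deck, with B at about (325,225) in full-image pixels, cradled and between the jar and the band. Continuing over the edge.

```bash
python3 -m inch '[[[0.015,0,0],[0,0,0],0.45],[[0.03,0,0],[0,0,0],0.45],[[0.045,0,0],[0,0,0],0.45],[[0.06,0,0],[0,0,0],0.45],[[0.075,0,0],[0,0,0],0.45],[[0.09,0,0],[0,0,0],0.45],[[0.105,0,0],[0,0,0],0.45],[[0.12,0,0],[0,0,0],0.45],[[0.135,0,0],[0,0,0],0.45],[[0.135,0,0],[0,0,0],0.45],[[0.135,0,0],[0,0,0],0.45],[[0.135,0,-0.06],[0,0,0],0.45],[[0.135,0,-0.12],[0,0,0],0.45],[[0.135,0,-0.12],[0,0,0],0.45]]' | tail -1
python3 -c "
from h import *
st()
c=find('wrist',(('cap0',.015),('jar',.08),('band',.055)))
c=find('side',(('cap0',.015),('jar',.07),('band',.055)));cv2.imwrite('pics/s3.png',c['pixels'][100:400,120:480,::-1])"
```

```text
finger_force: 0.0
t 6.78 deck mm [-139.3   -4.1] tip z mm 148.2 yaw-deck -3.141 w 0.024 F [ 1.  -0.6 -0.1] rpy [-3.139   0.0082 -3.0571]
cap0 0.94 [293.9, 163.8, 43.4, 41.7] (np.float64(318.0), np.float64(183.1)) [0.4444 0.0189] [127. 126. 121.]
cap0 0.63 [520.4, 235.0, 42.3, 37.8] (np.float64(541.4), np.float64(252.9)) [0.5024 0.2729] [48. 48. 48.]
cap0 0.62 [505.8, 309.8, 37.6, 27.2] (np.float64(523.6), np.float64(323.0)) [0.596  0.2811] [ 60. 144. 140.]
cap0 0.61 [103.0, 338.0, 28.9, 10.0] (np.float64(117.3), np.float64(344.7)) [ 0.6722 -0.2123] [54. 67. 96.]
cap0 0.94 [429.6, 287.0, 19.5, 24.7] (np.float64(437.8), np.float64(299.7)) [ 0.6931 -0.2259] [ 68. 117. 212.]
cap0 0.8 [361.1, 233.2, 21.7, 22.6] (np.float64(371.8), np.float64(245.6)) [ 0.6575 -0.0693] [226. 226. 223.]
cap0 0.73 [258.0, 145.9, 16.9, 14.5] (np.float64(265.7), np.float64(151.0)) [0.5937 0.2838] [ 69. 201. 193.]
cap0 0.55 [290.5, 180.1, 22.5, 12.0] (np.float64(298.2), np.float64(185.0)) [0.6088 0.1473] [223. 223. 219.]
cap0 0.53 [246.0, 248.4, 12.1, 20.4] (np.float64(250.8), np.float64(257.4)) [0.4414 0.0264] [157. 158. 150.]
cap0 0.5 [378.0, 175.4, 21.4, 16.7] (np.float64(389.0), np.float64(181.6)) [0.7868 0.0531] [142.  84. 174.]
jar 0.72 [298.7, 228.3, 23.8, 32.1] (np.float64(309.5), np.float64(244.8)) [ 0.5367 -0.0398] [184. 170. 157.]
band 0.49 [267.0, 188.9, 17.6, 17.3] (np.float64(280.6), np.float64(197.4)) [0.5467 0.1017] [199. 199. 195.]
band 0.46 [290.9, 179.4, 21.5, 12.7] (np.float64(298.9), np.float64(184.9)) [0.5951 0.1131] [225. 225. 221.]
```

View pics/s3.png

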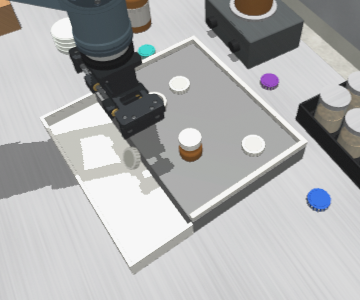

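The side crop shows cap B in the tub at about (131,157). It is standing tilted against the deck's side. The jar and band haven't moved. By geometry B should pass (x < -136 mm, z ≈ 27 mm), and I'll check it again at the end. Next is cap A.

```bash
python3 -m inch '[[[-0.07,-0.04,0],[0,0,0],0.45],[[-0.14,-0.08,0],[0,0,0],0.45],[[-0.21,-0.12,0],[0,0,0],0.45],[[-0.281,-0.151,0],[0,0,0],0.45],[[-0.281,-0.151,0],[0,0,0],0.45],[[-0.281,-0.151,0],[0,0,0],0.45],[[-0.281,-0.151,0.05],[0,0,0],0.45],[[-0.281,-0.151,0.09],[0,0,0],0.45],[[-0.281,-0.151,0.115],[0,0,0],0.45],[[-0.281,-0.151,0.12],[0,0,0],0.45],[[-0.281,-0.151,0.12],[0,0,0],0.45],[[-0.281,-0.151,0.12],[0,0,0],0.45]]' | tail -1
python3 -c "
from h import *
st()"
```

```text
finger_force: 0.0
t 8.68 deck mm [  84.2 -124.5] tip z mm 50.1 yaw-deck -3.141 w 0.025 F [-0.4 -0.5  1.3] rpy [-3.1406e+00  2.4000e-03 -3.0573e+00]
```

```bash
python3 -m inch '[[[0.01,0,0.002],[0,0,0],0.45],[[0.025,-0.002,0.002],[0,0,0],0.45],[[0.04,-0.004,0.002],[0,0,0],0.45],[[0.055,-0.006,0.002],[0,0,0],0.45],[[0.07,-0.008,0.002],[0,0,0],0.45],[[0.085,-0.01,0.002],[0,0,0],0.45],[[0.1,-0.01,0.002],[0,0,0],0.45],[[0.115,-0.01,0.002],[0,0,0],0.45],[[0.13,-0.01,0.002],[0,0,0],0.45],[[0.15,-0.01,0.002],[0,0,0],0.45],[[0.175,-0.01,0.002],[0,0,0],0.45],[[0.205,-0.01,0.002],[0,0,0],0.45],[[0.24,-0.01,0.002],[0,0,0],0.45],[[0.275,-0.01,0.002],[0,0,0],0.45],[[0.31,-0.01,0.002],[0,0,0],0.45],[[0.31,-0.01,0.002],[0,0,0],0.45],[[0.31,-0.01,0.002],[0,0,0],0.45],[[0.31,-0.01,-0.06],[0,0,0],0.45],[[0.31,-0.01,-0.118],[0,0,0],0.45],[[0.31,-0.01,-0.118],[0,0,0],0.45]]' | tail -1
python3 -c "
from h import *
st()
c=find('wrist',(('cap0',.015),('jar',.08),('band',.055)))
cv2.imwrite('pics/w4.png',c['pixels'][...,::-1])"
```

```text
finger_force: 0.0
t 11.18 deck mm [-162.1 -133.3] tip z mm 146.7 yaw-deck -3.141 w 0.024 F [ 0.1  0.1 -0.3] rpy [-3.1366  0.0074 -3.0567]
cap0 0.94 [423.9, 185.6, 47.0, 45.5] (np.float64(447.9), np.float64(205.9)) [0.4446 0.0251] [147. 147. 142.]
cap0 0.88 [496.2, 339.4, 36.1, 11.4] (np.float64(514.6), np.float64(343.9)) [0.6133 0.1458] [117. 117. 114.]
cap0 0.81 [300.9, 178.2, 37.4, 39.6] (np.float64(319.0), np.float64(197.3)) [ 0.447  -0.1103] [144. 144. 138.]
band 0.6 [490.1, 277.3, 51.3, 50.8] (np.float64(517.8), np.float64(309.9)) [0.5357 0.0986] [130. 129. 125.]
```

View pics/w4.png

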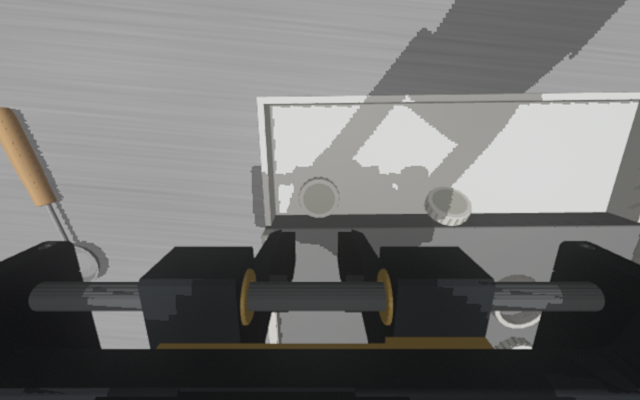

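A lies flat in the tub at (319,197), and B leans on the tub's deck side at (447,206). For cap C, I'll turn the tool 90° and push toward +y.

```bash
python3 -m inch '[[[-0.06,0.06,0],[0,0,0.2],0.45],[[-0.12,0.12,0],[0,0,0.4],0.45],[[-0.18,0.18,0],[0,0,0.6],0.45],[[-0.225,0.22,0],[0,0,0.8],0.45],[[-0.225,0.22,0],[0,0,1],0.45],[[-0.225,0.22,0],[0,0,1],0.45],[[-0.225,0.22,0],[0,0,1],0.45]]' | tail -1
python3 -m inch '[[[0,0,0],[0,0,0.2],0.45],[[0,0,0],[0,0,0.4],0.45],[[0,0,0],[0,0,0.6],0.45],[[0,0,0],[0,0,0.8],0.45],[[0,0,0],[0,0,1],0.45],[[0,0,0],[0,0,1],0.45],[[0,0,0],[0,0,1],0.45],[[0,0,0],[0,0,1],0.45]]' | tail -1
python3 -c "
from h import *
st()"
```

```text
finger_force: 0.0
finger_force: 0.0
t 13.25 deck mm [15.4 43.4] tip z mm 142.7 yaw-deck 1.573 w 0.024 F [0.8 1.  0.6] rpy [-3.1416  0.      1.6568]
```

```bash
python3 -m inch '[[[0,0.004,0.05],[0,0,0],0.45],[[0,0.004,0.09],[0,0,0],0.45],[[0,0.004,0.112],[0,0,0],0.45],[[0,0.004,0.117],[0,0,0],0.45],[[0,0.004,0.117],[0,0,0],0.45],[[0,0.004,0.117],[0,0,0],0.45]]' | tail -1
python3 -c "
from h import *
st()"
```

```text
finger_force: 0.0
t 14.0 deck mm [19.4 43.6] tip z mm 50.5 yaw-deck 1.571 w 0.024 F [-0.1  0.2  0.1] rpy [3.1392e+00 4.0000e-04 1.6553e+00]
```

```bash
python3 -m inch '[[[0.01,0,0.002],[0,0,0],0.45],[[0.02,0,0.002],[0,0,0],0.45],[[0.03,0.002,0.002],[0,0,0],0.45],[[0.04,0.004,0.002],[0,0,0],0.45],[[0.05,0.006,0.002],[0,0,0],0.45],[[0.06,0.008,0.002],[0,0,0],0.45],[[0.07,0.01,0.002],[0,0,0],0.45],[[0.077,0.01,0.002],[0,0,0],0.45],[[0.081,0.01,0.002],[0,0,0],0.45],[[0.081,0.01,0.002],[0,0,0],0.45],[[0.065,0.01,0.002],[0,0,0],0.45],[[0.065,0.01,-0.06],[0,0,0],0.45],[[0.065,0.01,-0.118],[0,0,0],0.45],[[0.065,0.01,-0.118],[0,0,0],0.45]]' | tail -1
python3 -m inch '[[[0,0,0],[0,0,-0.2],0.45],[[0,0,0],[0,0,-0.4],0.45],[[0,0,0],[0,0,-0.6],0.45],[[0,0,0],[0,0,-0.8],0.45],[[0,0,0],[0,0,-1],0.45],[[0,0,0],[0,0,-1],0.45]]' | tail -1
python3 -m inch '[[[0,0,0],[0,0,-0.2],0.45],[[0,0,0],[0,0,-0.4],0.45],[[0,0,0],[0,0,-0.6],0.45],[[0,0,0],[0,0,-0.8],0.45],[[0,0,0],[0,0,-1],0.45],[[0,0,0],[0,0,-1],0.45],[[0,0,0],[0,0,-1],0.45],[[0,0,0],[0,0,-1],0.45]]' | tail -1
python3 -c "
from h import *
st()
find('wrist');find('side')"
```

```text
finger_force: 0.0
finger_force: 0.0
finger_force: 0.0
t 17.5 deck mm [26.7 95.6] tip z mm 143.4 yaw-deck -3.144 w 0.025 F [-0.5  0.2 -0.2] rpy [ 3.1416e+00 -2.0000e-04 -3.0599e+00]
cap0 0.76 [27.8, 2.7, 49.9, 2.2] (np.float64(50.7), np.float64(1.4)) [ 0.469  -0.0743] [221. 221. 215.]
cap0 0.71 [0.9, 225.7, 11.4, 34.4] (np.float64(4.4), np.float64(245.1)) [ 0.6709 -0.1524] [ 98. 125. 173.]
cap0 0.67 [444.9, 170.9, 47.0, 43.3] (np.float64(468.1), np.float64(193.8)) [0.5871 0.2631] [101. 203. 199.]
cap0 0.58 [334.9, 178.0, 50.6, 47.1] (np.float64(360.9), np.float64(200.3)) [0.6007 0.1704] [191. 190. 184.]
jar 0.6 [38.1, 72.7, 105.4, 63.3] (np.float64(89.8), np.float64(103.0)) [ 0.5375 -0.0366] [199. 191. 184.]
cap0 0.8 [271.8, 300.1, 27.4, 27.1] (np.float64(285.1), np.float64(314.0)) [ 0.4396 -0.1311] [225. 225. 220.]
cap0 0.75 [280.0, 161.4, 21.0, 15.6] (np.float64(288.4), np.float64(168.8)) [0.5976 0.1661] [148. 148. 140.]
cap0 0.67 [224.4, 161.8, 18.1, 12.8] (np.float64(231.9), np.float64(167.1)) [0.4947 0.2339] [43. 43. 44.]
cap0 0.56 [426.7, 289.3, 24.3, 23.3] (np.float64(437.8), np.float64(299.5)) [ 0.6732 -0.2381] [ 64. 106. 194.]
cap0 0.53 [378.5, 173.2, 20.3, 17.6] (np.float64(388.8), np.float64(181.5)) [0.7613 0.0253] [127.  77. 155.]
cap0 0.52 [243.8, 249.3, 13.6, 23.0] (np.float64(250.6), np.float64(258.0)) [ 0.4349 -0.0013] [200. 200. 192.]
cap0 0.45 [254.9, 145.3, 23.6, 12.8] (np.float64(265.3), np.float64(150.9)) [0.5787 0.2431] [ 67. 175. 169.]
jar 0.76 [299.7, 228.1, 24.5, 33.5] (np.float64(309.4), np.float64(245.5)) [ 0.5326 -0.0474] [171. 158. 145.]
band 0.83 [257.6, 188.4, 31.1, 29.3] (np.float64(272.5), np.float64(203.6)) [0.5254 0.0952] [151. 150. 146.]
```

```bash
python3 -m inch '[[[-0.049,0.047,0],[0,0,0],0.45],[[-0.049,0.047,0],[0,0,0],0.45],[[-0.049,0.047,0],[0,0,0],0.45],[[-0.049,0.047,0.05],[0,0,0],0.45],[[-0.049,0.047,0.09],[0,0,0],0.45],[[-0.049,0.047,0.113],[0,0,0],0.45],[[-0.049,0.047,0.118],[0,0,0],0.45],[[-0.049,0.047,0.118],[0,0,0],0.45],[[-0.049,0.047,0.118],[0,0,0],0.45]]' | tail -1
python3 -c "
from h import *
st()"
```

```text
finger_force: 0.0
t 19.02 deck mm [ 66.6 133.2] tip z mm 50.7 yaw-deck -3.141 w 0.024 F [-0.1  0.1 -0.3] rpy [-3.1415e+00  2.5000e-03 -3.0574e+00]
```

```bash
python3 -m inch '[[[0.01,0,0.002],[0,0,0],0.45],[[0.025,0.001,0.002],[0,0,0],0.45],[[0.04,0.002,0.002],[0,0,0],0.45],[[0.055,0.002,0.002],[0,0,0],0.45],[[0.07,0.002,0.002],[0,0,0],0.45],[[0.085,0.002,0.002],[0,0,0],0.45],[[0.1,0.002,0.002],[0,0,0],0.45],[[0.115,0.002,0.002],[0,0,0],0.45],[[0.13,0.002,0.002],[0,0,0],0.45],[[0.15,0.002,0.002],[0,0,0],0.45],[[0.18,0.002,0.002],[0,0,0],0.45],[[0.215,0.002,0.002],[0,0,0],0.45],[[0.25,0.002,0.002],[0,0,0],0.45],[[0.287,0.002,0.002],[0,0,0],0.45],[[0.287,0.002,0.002],[0,0,0],0.45],[[0.287,0.002,0.002],[0,0,0],0.45],[[0.287,0.002,-0.06],[0,0,0],0.45],[[0.287,0.002,-0.12],[0,0,0],0.45],[[0.287,-0.06,-0.16],[0,0,0],0.45],[[0.287,-0.12,-0.2],[0,0,0],0.45]]' | tail -1
python3 -c "
from h import *
st()
c=find('wrist',(('cap0',.015),));cv2.imwrite('pics/w6.png',c['pixels'][...,::-1])
c=find('side',(('cap0',.015),('jar',.07),('band',.055)))"
```

```text
finger_force: 0.0
t 21.52 deck mm [-162.8   36.2] tip z mm 211.2 yaw-deck -3.14 w 0.024 F [ 0.7 -0.3  0.4] rpy [-3.1410e+00  2.6000e-03 -3.0555e+00]
cap0 0.94 [458.0, 231.8, 37.2, 32.5] (np.float64(477.0), np.float64(247.5)) [0.5013 0.2813] [55. 55. 55.]
cap0 0.89 [377.1, 165.5, 34.0, 33.0] (np.float64(394.9), np.float64(181.7)) [0.4206 0.1556] [144. 143. 138.]
cap0 0.72 [106.3, 321.1, 31.2, 27.6] (np.float64(121.4), np.float64(335.3)) [ 0.6903 -0.2141] [ 54.  86. 146.]
cap0 0.62 [167.5, 170.1, 33.4, 29.9] (np.float64(184.4), np.float64(184.0)) [ 0.4467 -0.1092] [193. 193. 187.]
cap0 0.55 [269.8, 174.1, 32.1, 31.8] (np.float64(284.4), np.float64(191.0)) [0.4448 0.0173] [146. 145. 140.]
cap0 0.4 [110.2, 99.7, 342.5, 243.2] (np.float64(285.4), np.float64(184.3)) [0.4359 0.0182] [162. 162. 161.]
cap0 0.91 [274.5, 298.2, 24.8, 26.3] (np.float64(285.3), np.float64(314.1)) [ 0.4457 -0.1125] [232. 233. 229.]
cap0 0.86 [243.6, 248.2, 13.9, 20.7] (np.float64(250.7), np.float64(258.1)) [0.4406 0.0252] [174. 174. 166.]
cap0 0.59 [255.9, 145.6, 21.5, 16.6] (np.float64(265.2), np.float64(151.2)) [0.5924 0.2836] [ 98. 195. 188.]
cap0 0.57 [428.4, 285.5, 20.3, 24.5] (np.float64(438.0), np.float64(299.5)) [ 0.6935 -0.2257] [ 69. 115. 207.]
cap0 0.52 [205.8, 212.2, 22.5, 16.2] (np.float64(216.3), np.float64(217.8)) [0.4191 0.1526] [170. 169. 162.]
cap0 0.52 [378.8, 175.6, 22.7, 14.8] (np.float64(388.3), np.float64(181.3)) [0.7859 0.0547] [143.  92. 172.]
band 0.92 [258.4, 191.3, 28.6, 25.5] (np.float64(272.9), np.float64(204.0)) [0.5256 0.0939] [179. 178. 174.]
band 0.58 [206.4, 210.0, 19.6, 16.3] (np.float64(216.7), np.float64(217.8)) [0.4155 0.1182] [167. 167. 159.]
```

View pics/w6.png

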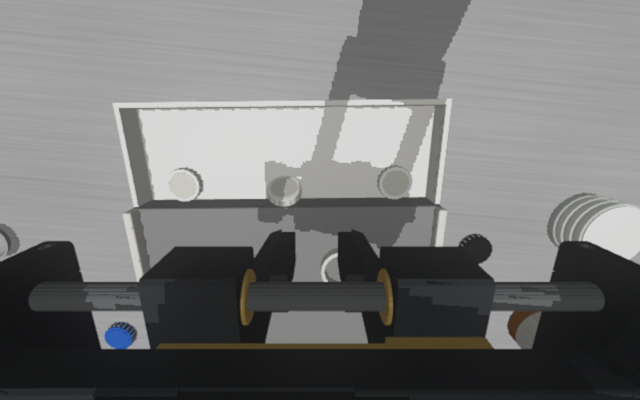

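All three caps are in the tub at (184,184), (284,191) and (395,182) in the wrist view. The leaning cap B triangulates to deck x ≈ -143 mm and z ≈ 27 mm, within limits, and hasn't moved for 15 s. The jar and band pixels are unchanged.

```bash
python3 -c "
from bench import r
print(r.sign_off())"
```

```text
the job is handed in; nothing more can be done
None
```

I pushed all three caps off the deck into the tub and handed the job in after about 22 s of robot time; the jar and band showed no measurable shift, cap B rests tilted against the deck's side (inside the limits by my measurements), and the hand-in gave no verdict.

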